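Shut the fish-food tubs and true up their row with the ruler

TASK

After the feed, tidy the fish-food tubs on the frosted glass shelf: first press every tub's flip cap shut so that nothing spills, and bring the stray ones back to the row. Then, with the held ruler's ticked long edge against all the fronts at once, push the tubs back into one straight row, standing upright and square with their fronts along the far edge of the dark stripe and all within its length; finally lay the ruler flat on its rubber mat again, lengthwise, handle over the middle. Leave the other things on the shelf where they are.

Things in the scene. Friction and masses are not known exactly. Their poses are not given: they have to be found in the camera images.
- stripe (a point): Far edge of the dark teal glass stripe (20 x 480 mm, flush) in the fixed, level frosted plate: the edge for the tubs' fronts. Point: its middle, on the plate's top face; y runs along the edge (stripe y -240 to +240 mm, x -20 to 0), x points to the back, z up. Place and yaw vary. A fixed grey dispenser, 224 mm high, stands within 110 mm of x +110, y -420 mm.
- mat_mid (a point): Thin black rubber mat, 110 mm (its x) x 430 mm (its y), fixed on the plate in front of the row: the ruler's place. The point is the centre of its top face, 3 mm above the plate.
- ruler_grip (a point): Yellow ruler with ticks and black grip handle, 0.28 kg, loose, lying on the mat. Point: handle centre, 26 mm above the underside; z up. Handle block 24 mm thick (x), 60 mm long (y), from 6 to 46 mm above the underside. Blade 400 mm long (y -200 to +200), x from -30 to +50 mm, 6 mm thick; working edge: the straight ticked edge at x = +50 mm, facing the row.
- tubA_mid (a point): White flip-cap food tub, red cap and label, 50 x 50 mm, about 0.18 kg, loose; may be absent (None). Point: on its axis, 37 mm above its foot; z up; front face at x = -25 mm. Top 81.5 mm above the foot with the cap shut. At first turned up to 0.3 rad from square; three or fewer stand in the row, short of the line, one or two astray beyond its left (+y) end.
- tubA_cap (a joint): Hinge of the red cap: 0 shut, up to 1.85 rad open. Cap 46 mm from hinge to free edge, 46 wide, 7 thick. Hinge line along the tub's y at its back, x = +23 mm, 74.5 mm above the foot: the open cap stands up there or leans back, and closes towards the front (-x). Light friction hinge (0.007 N m) that stays where it is left; pushed right down it is shut.
- tubB_mid (a point): White flip-cap food tub, green cap and label, 50 x 50 mm, about 0.18 kg, loose; may be absent (None). Point: on its axis, 37 mm above its foot; z up; front face at x = -25 mm. Top 81.5 mm above the foot with the cap shut. Like tubA.
- tubB_cap (a joint): Hinge of the green cap: 0 shut, up to 1.85 rad open. Like tubA_cap.
- tubC_mid (a point): White flip-cap food tub, blue cap and label, 50 x 50 mm, about 0.18 kg, loose; may be absent (None). Point: on its axis, 37 mm above its foot; z up; front face at x = -25 mm. Top 81.5 mm above the foot with the cap shut. Like tubA.
- tubC_cap (a joint): Hinge of the blue cap: 0 shut, up to 1.85 rad open. Like tubA_cap.
- tubD_mid (a point): White flip-cap food tub, orange cap and label, 50 x 50 mm, about 0.18 kg, loose; may be absent (None). Point: on its axis, 37 mm above its foot; z up; front face at x = -25 mm. Top 81.5 mm above the foot with the cap shut. Like tubA.
- tubD_cap (a joint): Hinge of the orange cap: 0 shut, up to 1.85 rad open. Like tubA_cap.
- tubE_mid (a point): White flip-cap food tub, purple cap and label, 50 x 50 mm, about 0.18 kg, loose; may be absent (None). Point: on its axis, 37 mm above its foot; z up; front face at x = -25 mm. Top 81.5 mm above the foot with the cap shut. Like tubA.
- tubE_cap (a joint): Hinge of the purple cap: 0 shut, up to 1.85 rad open. Like tubA_cap.
- bowl_mid (a point): Bystander, loose: small stainless bowl, 110 mm across, 45 mm high; the point lies 22 mm above its foot.
- jar_mid (a point): Bystander, loose: lidded white ceramic jar, 96 mm across, 131 mm high; the point lies 65 mm above its foot.
- scoop_mid (a point): Bystander, loose: turquoise plastic scoop, 150 mm long (from x = -65 to +88 mm), 45 mm wide, 26 mm high; the point lies 13 mm above its foot.
- cleaner_mid (a point): Bystander, loose: black magnetic glass cleaner lying flat, 60 (x) x 90 (y) x 29 mm high; the point lies 14 mm above its foot.
- tongs_mid (a point): Bystander, loose: steel planting tongs lying flat along y, 170 mm long, 4 mm thick; the point lies 2 mm above its foot.
- conditioner_mid (a point): Bystander, loose: blue bottle of water conditioner, 56 mm across, 130 mm high; the point lies 65 mm above its foot.

How it is judged:
On the way, in this order (a step that is already met when the one before it is completed fails the run):
1. every tub's flip cap is pressed shut (within 0.09 rad) (value of joint each of tubA_cap, tubB_cap, tubC_cap, tubD_cap, tubE_cap below 0.09 rad), for 0.2 s.
2. the ruler's working edge lies against the fronts of all tubs at once (within about 6 mm) while they stand in a straight row, square, fronts on the stripe's far edge (within 7 mm) (x of tubA_mid in the frame of stripe between 0.018 and 0.032 m and y of tubA_mid in the frame of stripe between -0.215 and 0.215 m and angle between the x axis of each of tubA_mid, tubB_mid, tubC_mid, tubD_mid, tubE_mid and the x axis of stripe, either way round below 0.12 rad and angle between each of tubA_mid, tubB_mid, tubC_mid, tubD_mid, tubE_mid's own z axis and vertical below 0.08 rad and x of tubB_mid in the frame of stripe between 0.018 and 0.032 m and y of tubB_mid in the frame of stripe between -0.215 and 0.215 m and x of tubC_mid in the frame of stripe between 0.018 and 0.032 m and y of tubC_mid in the frame of stripe between -0.215 and 0.215 m and x of tubD_mid in the frame of stripe between 0.018 and 0.032 m and y of tubD_mid in the frame of stripe between -0.215 and 0.215 m and x of tubE_mid in the frame of stripe between 0.018 and 0.032 m and y of tubE_mid in the frame of stripe between -0.215 and 0.215 m and x of tubA_mid in the frame of ruler_grip between 0.069 and 0.081 m and y of tubA_mid in the frame of ruler_grip between -0.215 and 0.215 m and x of tubB_mid in the frame of ruler_grip between 0.069 and 0.081 m and y of tubB_mid in the frame of ruler_grip between -0.215 and 0.215 m and x of tubC_mid in the frame of ruler_grip between 0.069 and 0.081 m and y of tubC_mid in the frame of ruler_grip between -0.215 and 0.215 m and x of tubD_mid in the frame of ruler_grip between 0.069 and 0.081 m and y of tubD_mid in the frame of ruler_grip between -0.215 and 0.215 m and x of tubE_mid in the frame of ruler_grip between 0.069 and 0.081 m and y of tubE_mid in the frame of ruler_grip between -0.215 and 0.215 m and contact force between the fingers and ruler above 0.5 N), for 0.2 s.
At the end, for the whole second after the job is handed in: All tubs upright, caps shut (0.09 rad), fronts within 7 mm of the stripe's far edge, square to it within 0.12 rad, centres within 215 mm of its middle; ruler flat on its mat, handle within 30 mm across and 50 mm along of the mat's centre, lengthwise within 0.15 rad; all at rest (all of step 1 and x of tubA_mid in the frame of stripe between 0.018 and 0.032 m and y of tubA_mid in the frame of stripe between -0.215 and 0.215 m and angle between the x axis of each of tubA_mid, tubB_mid, tubC_mid, tubD_mid, tubE_mid and the x axis of stripe, either way round below 0.12 rad and angle between each of tubA_mid, tubB_mid, tubC_mid, tubD_mid, tubE_mid's own z axis and vertical below 0.08 rad and x of tubB_mid in the frame of stripe between 0.018 and 0.032 m and y of tubB_mid in the frame of stripe between -0.215 and 0.215 m and x of tubC_mid in the frame of stripe between 0.018 and 0.032 m and y of tubC_mid in the frame of stripe between -0.215 and 0.215 m and x of tubD_mid in the frame of stripe between 0.018 and 0.032 m and y of tubD_mid in the frame of stripe between -0.215 and 0.215 m and x of tubE_mid in the frame of stripe between 0.018 and 0.032 m and y of tubE_mid in the frame of stripe between -0.215 and 0.215 m and x of ruler_grip in the frame of mat_mid between -0.03 and 0.03 m and y of ruler_grip in the frame of mat_mid between -0.05 and 0.05 m and z of ruler_grip in the frame of mat_mid between 0.02 and 0.031 m and angle between the y axis of ruler_grip and the y axis of mat_mid, either way round below 0.15 rad and angle between ruler_grip's own z axis and vertical below 0.05 rad and linear speed of each of ruler, tubA, tubB, tubC, tubD, tubE below 0.01 m/s); the robot touches nothing.
It fails at once if a bystander (bowl, jar, scoop, glass cleaner, tongs or bottle) is shifted by more than 30 mm (distance of any of bowl_mid, jar_mid, scoop_mid, cleaner_mid, tongs_mid, conditioner_mid from where it was at the start of the episode above 0.03 m).
Of tubA, tubB, tubC, tubD, tubE only 4 to 5 are there at a start; the rules pass over those that are not, and their reading is None.
At some moment in a run one of tubA, tubB, tubC, tubD, tubE may be knocked a few centimetres aside while the robot is not near it.
Once in a run the grip may slacken for a moment while it holds something.
It also fails if it takes over 200 s, if anything falls off the work surface, if the arm or the gripper's body presses on something with over 40 N, if the wrist force passes 120 N, or if a joint passes its speed limit or range.

ROBOT

A 6-joint arm with a two-finger parallel gripper is mounted at the origin on the work surface. World frame = base frame: x ahead of the robot, y to its left, z up, the work surface at z = 0. Lengths are in m, angles in rad, forces in N, time in s.
With the tool pointing down it reaches from about 0.275 to 0.825 m from the base axis. Payload 4.9 kg.
Tool frame: the origin (TCP) lies midway between the tips of the shut fingers; the grasp point (between the pads) lies 19 mm behind it (bot.grip_depth is the distance from the TCP to the grasp point, in m); y points along the fingers, x is the direction in which the jaws open and shut, and the axes are right-handed (so a half turn about y gives the same grasp; the last joint's range is limited). The gripper opens to 85 mm and grips with 20 to 120 N. Pads are 22 mm wide; open, the fingers measure 114 mm over their backs; the gripper's body (76 mm by 85 mm) begins 54 mm behind the grasp point. The pads swing forward as they close: fully open they stand 13 mm farther back than shut.
Start: joints at [1.171, 0.326, -0.193, 1.052, 0, 1.437], TCP at [0.144, 0.531, 0.231] pointing down, gripper open.
Joint ranges: [-2.65, 2.65], [-0.97, 1.79], [-1.3, 1.35], [-1.93, 2.1], [-1.47, 1.37], [-3.14, 3.14]. Speed limits (rad/s): [2.57, 2.57, 3.14, 3.14, 3.14, 3.14].

INTERFACE

Orientations are given as a unit quaternion [w, x, y, z].
In Python, from cell import bot gives the robot as it stands. Calls block until the motion is done:
- bot.move_pose(position, orientation): joint-space move of the TCP to a pose.
- bot.move_linear(position, speed=0.15, rotation=None, until_force=None): straight line of the TCP; rotation=None keeps the orientation; speed is the mean speed in m/s. With until_force (N) it stops when the force on the tool has changed by that much, and returns True; else False.
- bot.goto_joints(angles): joint-space move.
- bot.set_gripper(opening, grasp_force=None): opening from 0.0 (shut) to 1.0 (fully open); grasp_force is the grip in N (None keeps the last); returns when the fingers have stopped.
- bot.wait(seconds).
- bot.solve_ik(position, orientation): joint angles nearest the present ones, or None.
- bot.camera(name): name is "scene" or "top" or "wrist"; returns the picture (420x560x3 uint8, red, green, blue); there is no depth.
- bot.calibration(name): a dict with "mtx" (3x3 intrinsics, pixels), "k1" (the pictures are not rectified: a ray, as slopes to the right and down, at radius r is drawn at 1 + k1 r^2 times it, then the intrinsics apply), "extrinsics" (4x4, takes a point from world to camera coordinates); the wrist camera has in their place "hand_eye" (4x4, takes a point from camera to tool coordinates, whose origin is the TCP and whose axes are the tool frame's). Camera axes: x right, y down, z forward; pixel columns grow to the right and rows downward; lengths in m; the calibration is good to about 2 mm. A picture is of the moment at which its call begins: read the wrist's pose just before it. calibration takes no time and is no camera call.
A pose or a line that the arm cannot do raises bot.PlanningError and nothing moves.
- bot.close_job(): hands the job in, once; it reports no verdict.
Trained networks look in the newest picture that a camera, given by its name, has taken for a name from the list of things; names that differ only in an ending like _2 or _b are one class to them, and where a whole thing is asked for, a point or a joint stands for the part that bears it (a point fixed in the world has none). Each returns a list of dicts, best first, with "confidence" (0 to 1); they miss things now and then, are a little off and sometimes report something else, mostly with a low value. They report only what shows in the picture. A call takes as long as a camera call.
- bot.search_frame(camera, thing): "bbox" ([left, top, width, height] in pixels, round what is visible of it).
Readings, each from a call of its own:
- bot.read_clock(): time.
- bot.read_joint_positions(): joint angles.
- bot.read_joint_vel(): joint speeds.
- bot.read_joint_efforts(): joint torques, N m.
- bot.read_position(): TCP position.
- bot.read_tool_rot(): TCP orientation.
- bot.read_ft_force(): force on the tool from outside, world axes, zero at the start.
- bot.read_moment(): the same for the moment, N m.
- bot.read_gripper_width(): opening from 0.0 (shut) to 1.0 (fully open).
Only numpy, scipy, OpenCV 4.12 (cv2) and the standard library are available. Lean on these libraries where they do the work, as an engineer would, in place of code of your own. Each camera call takes 0.05 s, during which the arm holds its last target.

## Working session

There is one attempt and no reset: what is moved stays moved. The work goes in short steps, each a Python script; the robot and the scene stay as the last script left them, time stands still between calls to the robot, and variables do not carry over. Pictures are saved under pics/ and viewed, and the job is handed in when it is done.

```bash
ls; mkdir -p pics
python3 - <<'E'
from cell import bot
import cv2,numpy as np
for n in ["scene","top","wrist"]:
    im=bot.camera(n); cv2.imwrite(f"pics/{n}0.png",im[:,:,::-1]); c=bot.calibration(n); print(n,{k:np.round(np.array(v),3).tolist() for k,v in c.items()})
print(bot.read_clock(),bot.read_position(),bot.read_tool_rot(),bot.grip_depth)
E
```

```text
pics
scene {'mtx': [[427.67, 0.0, 283.842], [0.0, 427.67, 205.715], [0.0, 0.0, 1.0]], 'k1': -0.072, 'extrinsics': [[-0.237, 0.971, 0.005, 0.154], [0.654, 0.164, -0.738, -0.316], [-0.718, -0.172, -0.674, 1.47], [0.0, 0.0, 0.0, 1.0]]}
top {'mtx': [[411.582, 0.0, 281.758], [0.0, 411.582, 207.541], [0.0, 0.0, 1.0]], 'k1': -0.081, 'extrinsics': [[-0.011, -1.0, -0.018, -0.016], [-0.993, 0.013, -0.114, 0.622], [0.115, 0.016, -0.993, 0.996], [0.0, 0.0, 0.0, 1.0]]}
wrist {'mtx': [[338.159, 0.0, 275.8], [0.0, 338.159, 209.269], [0.0, 0.0, 1.0]], 'k1': -0.077, 'hand_eye': [[1.0, -0.0, -0.001, -0.0], [0.0, -0.327, 0.945, -0.144], [-0.0, -0.945, -0.327, 0.085], [0.0, 0.0, 0.0, 1.0]]}
0.15 [0.14427823 0.530294   0.23067451] [-0.56161078  0.56207148  0.42893589 -0.42974759] 0.0187
```

View pics/scene0.png

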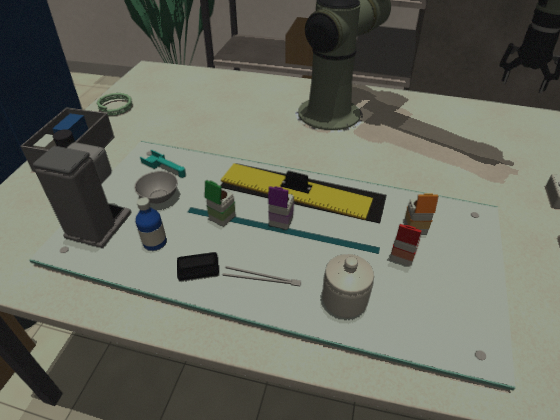

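View pics/top0.png

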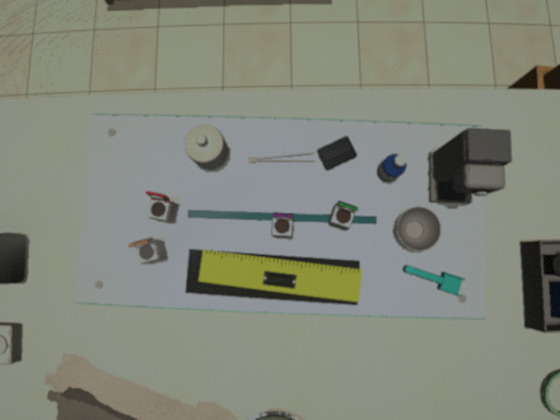

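View pics/wrist0.png

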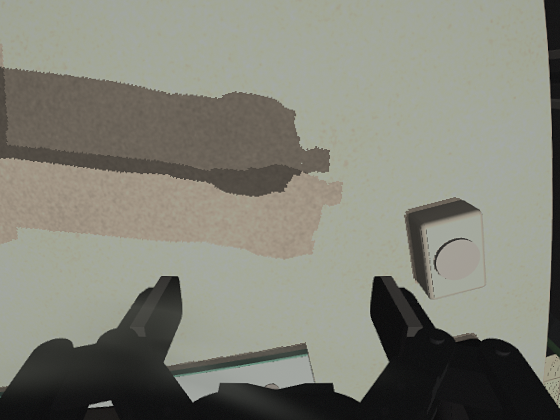

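```bash
cat > h.py <<'E'
import numpy as np, cv2
from cell import bot
from scipy.spatial.transform import Rotation as Rn
def cam(name):
    c=bot.calibration(name); K=np.array(c['mtx']); k1=c['k1']
    if name=='wrist':
        T=np.eye(4); q=np.array(bot.read_tool_rot()); T[:3,:3]=Rn.from_quat(q[[1,2,3,0]]).as_matrix(); T[:3,3]=bot.read_position()
        E=np.linalg.inv(T@np.array(c['hand_eye']))
    else: E=np.array(c['extrinsics'])
    return K,k1,E
def proj(C,P):
    K,k1,E=C; P=np.atleast_2d(P); return cv2.projectPoints(P.astype(float),cv2.Rodrigues(E[:3,:3])[0],E[:3,3],K,np.array([k1,0,0,0.]))[0][:,0]
def ray(C,uv):
    K,k1,E=C; n=cv2.undistortPointsIter(np.array(uv,float).reshape(-1,1,2),K,np.array([k1,0,0,0.]),None,None,(3,100,1e-10))[:,0]
    d=np.c_[n,np.ones(len(n))]@E[:3,:3]; return -E[:3,:3].T@E[:3,3],d
def onz(C,uv,z):
    o,d=ray(C,uv); return o+d*((z-o[2])/d[:,2:])
def tri(obs):
    A=np.zeros((3,3));b=np.zeros(3)
    for C,uv in obs:
        o,d=ray(C,[uv]); d=d[0]/np.linalg.norm(d); M=np.eye(3)-np.outer(d,d); A+=M;b+=M@o
    return np.linalg.solve(A,b)
def down(a):
    R=np.array([[np.cos(a),0,-np.sin(a)],[np.sin(a),0,np.cos(a)],[0,-1,0]]); q=Rn.from_matrix(R).as_quat(); return [q[3],q[0],q[1],q[2]]
def snap(name,fn=None):
    C=cam(name); im=np.array(bot.camera(name))
    if fn: cv2.imwrite(f"pics/{fn}.png",im[:,:,::-1])
    return C,im
E
python3 - <<'E'
from h import *
q=np.array(bot.read_tool_rot()); print(Rn.from_quat(q[[1,2,3,0]]).as_matrix().round(2))
for n in ["top","scene"]:
    im=cv2.imread(f"pics/{n}0.png"); h=cv2.cvtColor(im,cv2.COLOR_BGR2HSV)
    if n=="top": print('stripe px',h[217,240],h[240,240],'yellow',h[270,240],'mat',h[292,240])
    else: print('stripe',h[225,240])
    big=cv2.resize(im[100:320,60:500] if n=="top" else im[140:320,30:510],None,fx=1.8 if n=="top" else 1.6,fy=1.8 if n=="top" else 1.6,interpolation=cv2.INTER_CUBIC)
    cv2.imwrite(f"pics/{n}0b.png",big)
    for t in ["stripe","mat_mid","ruler_grip","tubA_mid","tubB_mid","tubC_mid","tubD_mid","tubE_mid","tubA_cap","bowl_mid","jar_mid"]:
        try: r=bot.search_frame(n,t)
        except Exception as e: r=[]; print(e)
        print(n,t,[(np.round(x['bbox']).tolist(),round(x['confidence'],2)) for x in r[:3]])
E
```

```text
[[ 0.26 -0.   -0.96]
 [ 0.96 -0.    0.26]
 [-0.   -1.    0.  ]]
stripe px [89 92 89] [108  17 154] yellow [ 32 161 147] mat [23 62 37]
top stripe [([74.0, 111.0, 411.0, 209.0], 0.83)]
top mat_mid [([185.0, 248.0, 174.0, 56.0], 0.62)]
top ruler_grip [([200.0, 252.0, 162.0, 48.0], 0.93)]
top tubA_mid [([145.0, 195.0, 29.0, 28.0], 0.93), ([400.0, 266.0, 64.0, 33.0], 0.67)]
top tubB_mid []
top tubC_mid []
top tubD_mid [([128.0, 236.0, 40.0, 28.0], 0.9), ([270.0, 213.0, 25.0, 24.0], 0.71), ([315.0, 134.0, 43.0, 36.0], 0.61)]
top tubE_mid [([272.0, 210.0, 20.0, 27.0], 0.8)]
top tubA_cap [([144.0, 194.0, 28.0, 10.0], 0.45), ([396.0, 206.0, 43.0, 44.0], 0.37), ([271.0, 213.0, 22.0, 24.0], 0.35)]
top bowl_mid [([396.0, 208.0, 45.0, 42.0], 0.74), ([317.0, 136.0, 39.0, 36.0], 0.17)]
top jar_mid [([183.0, 127.0, 42.0, 40.0], 0.66)]
stripe [ 46  21 159]
scene stripe [([33.0, 139.0, 484.0, 248.0], 0.69)]
scene mat_mid [([220.0, 171.0, 163.0, 53.0], 0.62)]
scene ruler_grip [([219.0, 164.0, 154.0, 56.0], 0.68)]
scene tubA_mid [([391.0, 224.0, 30.0, 42.0], 0.77), ([394.0, 224.0, 26.0, 20.0], 0.16)]
scene tubB_mid [([206.0, 182.0, 28.0, 44.0], 0.56)]
scene tubC_mid [([221.0, 174.0, 163.0, 52.0], 0.72)]
scene tubD_mid [([405.0, 193.0, 34.0, 39.0], 0.97)]
scene tubE_mid [([269.0, 184.0, 25.0, 46.0], 0.66)]
scene tubA_cap [([396.0, 226.0, 23.0, 18.0], 0.81)]
scene bowl_mid [([134.0, 168.0, 40.0, 36.0], 0.97)]
scene jar_mid [([320.0, 255.0, 51.0, 65.0], 0.89)]
```

View pics/top0b.png

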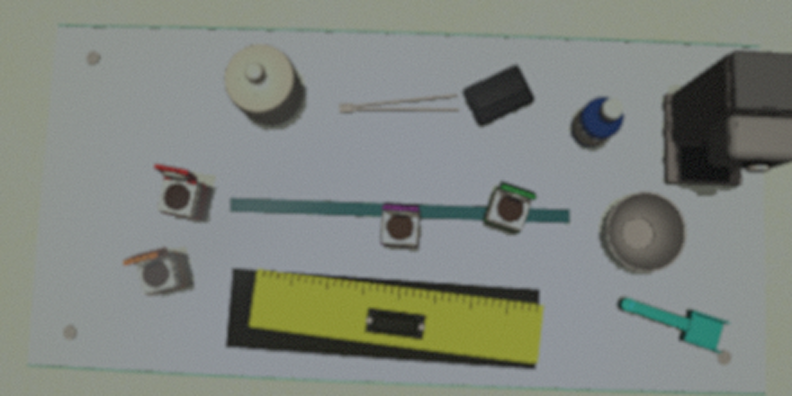

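View pics/scene0b.png

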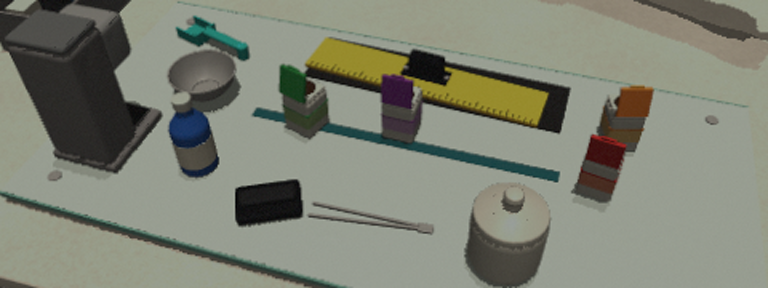

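Run:
```python
from h import *
Cs={}
ends={}
for n in ["top","scene"]:
    C=cam(n); Cs[n]=C
    im=cv2.imread(f"pics/{n}0.png"); h=cv2.cvtColor(im,cv2.COLOR_BGR2HSV)
    m=cv2.inRange(h,(80,70,40),(100,255,200)); 
    if n=="top": m[:205]=0;m[232:]=0;m[:,:180]=0;m[:,385:]=0
    else:
        m[:205]=0;m[255:]=0;m[:,:185]=0;m[:,385:]=0
    nn,l,s,_=cv2.connectedComponentsWithStats(m); print(n,s[1:].tolist())
    ys,xs=np.nonzero(m)
    box=cv2.minAreaRect(np.c_[xs,ys].astype(np.float32)); bp=cv2.boxPoints(box); print(bp.round(1).tolist())
    ends[n]=bp
for zz in (0,.005,.01,.015,.02):
    for n in Cs:
        P=onz(Cs[n],ends[n],zz); print(zz,n,P[:,:2].round(4).tolist())
```

```text
top [[217, 212, 1, 1, 1], [217, 213, 3, 4, 5], [220, 213, 52, 7, 284], [293, 214, 37, 8, 227], [353, 216, 23, 7, 136]]
[[216.8000030517578, 217.6999969482422], [217.0, 211.39999389648438], [375.20001220703125, 216.39999389648438], [375.0, 222.6999969482422]]
scene [[188, 208, 20, 8, 98], [230, 217, 149, 37, 807]]
[[187.5, 213.1999969482422], [188.8000030517578, 207.0], [379.20001220703125, 247.10000610351562], [377.8999938964844, 253.3000030517578]]
0 top [[0.6015, 0.1456], [0.6179, 0.1452], [0.5993, -0.2647], [0.583, -0.2636]]
0 scene [[0.5806, -0.2724], [0.558, -0.2784], [0.5797, 0.2175], [0.6, 0.2161]]
0.005 top [[0.601, 0.1447], [0.6173, 0.1443], [0.5989, -0.2637], [0.5827, -0.2626]]
0.005 scene [[0.5854, -0.2695], [0.5629, -0.2755], [0.5844, 0.2171], [0.6046, 0.2157]]
0.01 top [[0.6006, 0.1438], [0.6168, 0.1434], [0.5984, -0.2626], [0.5823, -0.2615]]
0.01 scene [[0.5901, -0.2667], [0.5678, -0.2727], [0.5892, 0.2167], [0.6092, 0.2153]]
0.015 top [[0.6001, 0.143], [0.6163, 0.1425], [0.5979, -0.2616], [0.5819, -0.2605]]
0.015 scene [[0.5949, -0.2639], [0.5727, -0.2698], [0.5939, 0.2163], [0.6138, 0.2149]]
0.02 top [[0.5996, 0.1421], [0.6157, 0.1417], [0.5975, -0.2605], [0.5815, -0.2594]]
0.02 scene [[0.5996, -0.2611], [0.5776, -0.2669], [0.5986, 0.2159], [0.6185, 0.2145]]
```

```bash
cat >> h.py <<'E'
def edges(im,C,S,z,side,ys,half=0.016,w=0.004):
    """subpixel stripe edge points; S=(x,y,yaw) guess of far-edge mid; returns pixel list. side 0 far edge,-0.02 near"""
    sc=im.astype(float); sat=sc[...,1]+sc[...,2]-2*sc[...,0]   # tealness
    out=[]
    c,s=np.cos(S[2]),np.sin(S[2]); R=np.array([[c,-s],[s,c]])
    for y in ys:
        t=np.linspace(-half,half,65)
        P=np.c_[side+t,np.full(65,y)]@R.T+np.array(S[:2])
        uv=proj(C,np.c_[P,np.full(65,z)]).astype(np.float32)
        v=cv2.remap(sat,uv[:,0].reshape(-1,1),uv[:,1].reshape(-1,1),cv2.INTER_LINEAR)[:,0]
        lo=np.median(v[-16:]) if side==0 else np.median(v[:16]); 
        inn=(np.abs(t+0.01-0.0)<0.003) if side==0 else (np.abs(t-0.01)<0.003)
        hi=np.median(v[inn])
        if hi-lo<20: continue
        k=(v-(hi+lo)/2)
        if side==0: idx=[i for i in range(20,64) if k[i]>0 and k[i+1]<=0]
        else: idx=[i for i in range(0,44) if k[i]<=0 and k[i+1]>0]
        if len(idx)!=1: continue
        i=idx[0]; f=k[i]/(k[i]-k[i+1]); out.append((y,t[i]+f*(t[1]-t[0]),hi-lo))
    return np.array(out)
E
python3 - <<'E'
from h import *
from numpy import array
im={n:cv2.imread(f"pics/{n}0.png")[:,:,::-1] for n in ["top","scene"]}
# end pts of far edge from top img
C=cam("top")
P=onz(C,[(188.5,210.5),(376,216.8)],0.012)[:,:2]; print(P)
mid=P.mean(0); yaw=np.arctan2(*( (P[0]-P[1])[[1,0]]))-np.pi/2; print(mid,yaw,np.linalg.norm(P[0]-P[1]))
for z in (0.006,.01,.012,.014,.018,.022):
  S=[*mid,yaw]
  for n in im:
    for it in range(3):
      e=edges(im[n],cam(n),S if it==0 else S2,z,0,np.arange(-.23,.231,.01)); e2=edges(im[n],cam(n),S if it==0 else S2,z,-.02,np.arange(-.23,.231,.01))
      S0=S if it==0 else S2
      g=np.polyfit(e[:,0],(e[:,1]),1); g2=np.polyfit(e2[:,0],(e2[:,1]),1)
      res=np.std(e[:,1]-np.polyval(g,e[:,0]))
      S2=[S0[0]+g[1]*np.cos(S0[2]),S0[1]+g[1]*np.sin(S0[2]),S0[2]-g[0]]
    print(z,n,len(e),len(e2),np.round(S2,4),'far/near shift mm',(g[1]*1e3).round(2),(g2[1]*1e3).round(2),'res',(res*1e3).round(2))
E
```

```text
[[ 0.61981252  0.21730572]
 [ 0.59721595 -0.2642694 ]]
[ 0.60851424 -0.02348184] -0.04688781833446298 0.4821049629889012
0.006 top 37 36 [ 0.6107 -0.0236 -0.0476] far/near shift mm 0.02 2.25 res 0.68Traceback (most recent call last):
  File "<stdin>", line 14, in <module>
IndexError: too many indices for array: array is 1-dimensional, but 2 were indexed
```

Run:
```python
from h import *
im={n:cv2.imread(f"pics/{n}0.png")[:,:,::-1] for n in ["top","scene"]}
G={'top':[(188.5,210.5),(376,216.8)],'scene':[(378.5,252.5),(187.5,212.5)]}
for z in (0.006,.012,.018,.024,.03):
  for n in im:
    C=cam(n); P=onz(C,G[n],z)[:,:2]
    mid=P.mean(0); yaw=np.arctan2(*( (P[0]-P[1])[[1,0]]))-np.pi/2; L=np.linalg.norm(P[0]-P[1])
    S2=[*mid,yaw]
    for it in range(4):
      e=edges(im[n],C,S2,z,0,np.arange(-.23,.231,.01)); e2=edges(im[n],C,S2,z,-.02,np.arange(-.23,.231,.01))
      if len(e)<5: print(n,z,'few',len(e),len(e2));break
      g=np.polyfit(e[:,0],(e[:,1]),1)
      S2=[S2[0]+g[1]*np.cos(S2[2]),S2[1]+g[1]*np.sin(S2[2]),S2[2]-g[0]]
    else:
      g2=np.median(e2[:,1]) if len(e2) else np.nan
      print(z,n,len(e),len(e2),np.round(S2,4),'L',L.round(4),'near',(g2*1e3).round(2))
```

```text
0.006 top 36 36 [ 0.6106 -0.0235 -0.0486] L 0.4849 near 2.11
0.006 scene 40 36 [ 0.5936 -0.0267 -0.0491] L 0.4871 near 0.9
0.012 top 36 35 [ 0.6099 -0.0235 -0.049 ] L 0.4821 near 2.35
0.012 scene 41 36 [ 0.5993 -0.0253 -0.0478] L 0.4832 near 0.97
0.018 top 36 35 [ 0.6092 -0.0236 -0.05  ] L 0.4793 near 2.65
0.018 scene 41 36 [ 0.6049 -0.0238 -0.048 ] L 0.4793 near 1.29
0.024 top 36 36 [ 0.6086 -0.0237 -0.0505] L 0.4766 near 2.84
0.024 scene 41 36 [ 0.6105 -0.0223 -0.0481] L 0.4754 near 1.43
0.03 top 36 36 [ 0.6081 -0.0238 -0.0497] L 0.4738 near 2.74
0.03 scene 41 37 [ 0.6162 -0.0209 -0.0484] L 0.4715 near 1.53
```

Run:
```python
from h import *
C=cam("top")
print(onz(C,[(158.3,209.4),(147.2,251.7),(282.2,226.1),(343.3,215.6)],.02+.0745)[:,:2].round(4).tolist())
print(onz(C,[(279.4,279.4)],.02+.049)[:,:2].round(4).tolist())
for p in [(0.55,0.3),(0.5,-0.1)]:
    P=[p[0]-0.05,p[1],0.30]; 
    print(bot.solve_ik(P,down(np.pi/2)))
bot.move_pose([0.47,0.27,0.28],down(np.pi/2)); snap("wrist","w1")
bot.move_pose([0.47,-0.06,0.28],down(np.pi/2)); snap("wrist","w2")
print(bot.read_clock())
```

```text
[[0.6142, 0.2702], [0.5137, 0.295], [0.5709, -0.0255], [0.5937, -0.1696]]
[[0.4455, -0.017]]
[0.41385895 0.35596995 0.02601504 1.24084142 0.         0.41385895]
[-0.379016    0.11960557 -0.28232281  1.16886795  0.         -0.379016  ]
4.15
```

```bash
ls pics
```

```text
scene0.png
scene0b.png
top0.png
top0b.png
w1.png
w2.png
wrist0.png
```

View pics/w1.png

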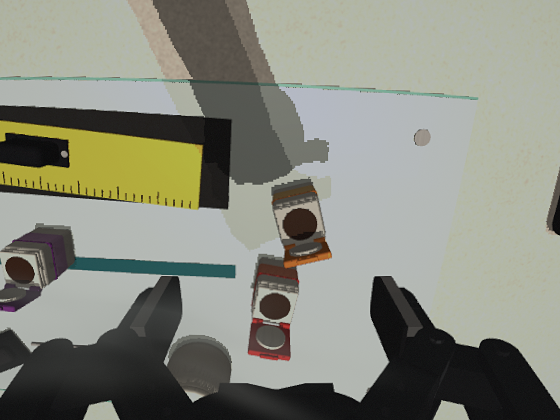

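View pics/w2.png

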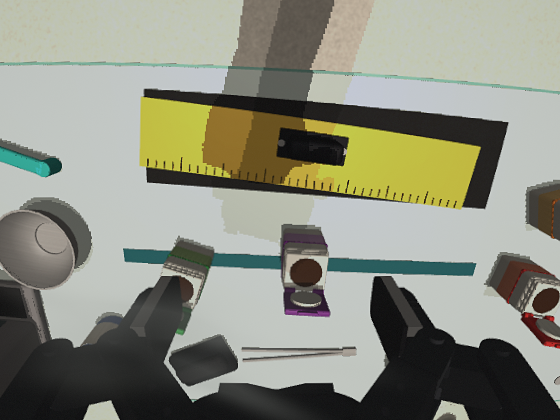

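Run:
```python
from h import *
a=cv2.imread("pics/w1.png")[160:380,220:360]; b=cv2.imread("pics/w2.png")[210:330,140:360]
cv2.imwrite("pics/w1z.png",cv2.resize(a,None,fx=2.7,fy=2.7,interpolation=cv2.INTER_CUBIC)); cv2.imwrite("pics/w2z.png",cv2.resize(b,None,fx=3.6,fy=3.6,interpolation=cv2.INTER_CUBIC))
```

```text
(no output)
```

View pics/w1z.png

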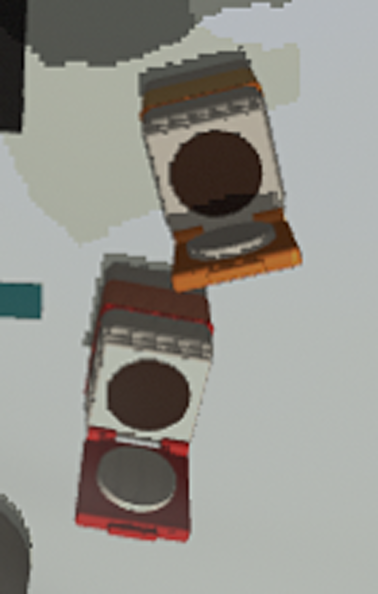

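View pics/w2z.png

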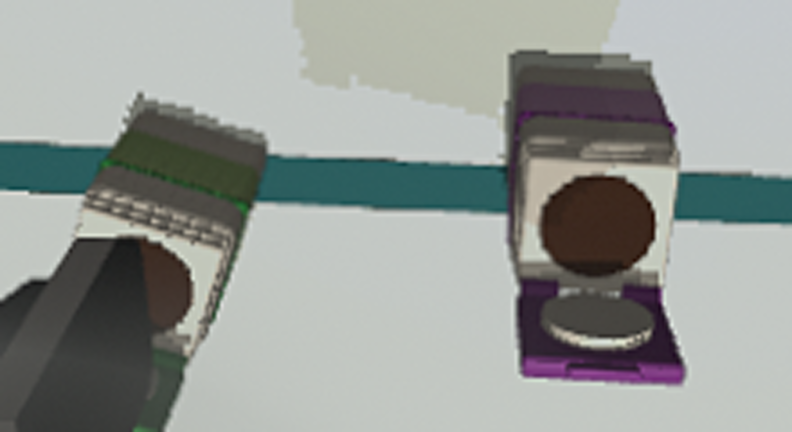

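Run:
```python
from h import *
c=bot.calibration('wrist')
def wc(p,a):
    T=np.eye(4); q=np.array(down(a)); T[:3,:3]=Rn.from_quat(q[[1,2,3,0]]).as_matrix(); T[:3,3]=p
    return np.array(c['mtx']),c['k1'],np.linalg.inv(T@np.array(c['hand_eye']))
w1=wc([.47,.27,.28],np.pi/2); w2=wc([.47,-.06,.28],np.pi/2)
t=cam('top')
D=dict(A=(w1,2.7,(220,160),[(103,345),(212,355),(88,428),(185,440),(150,395)]),D=(w1,2.7,(220,160),[(145,130),(262,100),(165,215),(283,200),(216,172)]),
E=(w2,3.6,(140,210),[(525,150),(680,160),(520,275),(662,283),(598,225)]),B=(w2,3.6,(140,210),[(85,205),(238,240),(190,355),(190,355),(145,285)]))
TP=dict(A=(158.3,209.4),D=(147.2,251.7),E=(282.2,226.1),B=(343.3,215.6))
for k,(C,f,o,pts) in D.items():
    uv=np.array(pts)/f+o; P=onz(C,uv,.02+.0745)[:,:2]
    v=P[1]-P[0]; print(k,'hole',P[4].round(4),'tri',tri([(C,uv[4]),(t,TP[k])]).round(4),'yaw',round(np.arctan2(v[1],v[0])-np.pi/2,3),'frontlen',np.linalg.norm(v).round(4),'ctr',P[:4].mean(0).round(4), 'corners',P[:4].round(3).tolist())
# stripe from wrist
S=[.608,-.0235,-.048]
for fn,C in(("w1",w1),("w2",w2)):
  im=cv2.imread(f"pics/{fn}.png")[:,:,::-1]
  for z in (.014,.02,.026):
    s=list(S)
    for it in range(3):
      e=edges(im,C,s,z,0,np.arange(-.23,.231,.01)); e2=edges(im,C,s,z,-.02,np.arange(-.23,.231,.01))
      g=np.polyfit(e[:,0],e[:,1],1); s=[s[0]+g[1]*np.cos(s[2]),s[1]+g[1]*np.sin(s[2]),s[2]-g[0]]
    print(fn,z,len(e),np.round(s,4),'near',np.median(e2[:,1]).round(5))
```

```text
A hole [0.617  0.2696] tri [0.614  0.2693 0.0985] yaw -0.107 frontlen 0.0458 ctr [0.616  0.2683] corners [[0.592, 0.25], [0.597, 0.296], [0.634, 0.243], [0.64, 0.285]]
D hole [0.5147 0.2952] tri [0.5139 0.2949 0.0958] yaw 0.264 frontlen 0.0458 ctr [0.5106 0.2943] corners [[0.497, 0.268], [0.485, 0.312], [0.533, 0.276], [0.527, 0.322]]
E hole [ 0.5727 -0.0266] tri [ 0.5708 -0.0262  0.0977] yaw -0.074 frontlen 0.0469 ctr [ 0.5704 -0.027 ] corners [[0.547, -0.049], [0.551, -0.003], [0.59, -0.05], [0.593, -0.006]]
B hole [ 0.5947 -0.1686] tri [ 0.5938 -0.1689  0.0956] yaw -0.249 frontlen 0.0481 ctr [ 0.5965 -0.1589] corners [[0.566, -0.184], [0.578, -0.138], [0.621, -0.157], [0.621, -0.157]]
w1 0.014 24 [ 0.6143 -0.0238 -0.0545] near 0.0004
w1 0.02 23 [ 0.6107 -0.0236 -0.0554] near 0.0006
w1 0.026 23 [ 0.6071 -0.0235 -0.055 ] near 0.001
w2 0.014 34 [ 0.6141 -0.0238 -0.049 ] near 0.00039
w2 0.02 34 [ 0.6109 -0.0236 -0.0481] near 0.00041
w2 0.026 34 [ 0.6076 -0.0235 -0.048 ] near 0.00087
```

```bash
cat >> h.py <<'E'
ST=np.array([0.610,-0.0236]); SY=-0.0487
def loc(p,yaw,x,y=0): c,s=np.cos(yaw),np.sin(yaw); return np.array(p)+[c*x-s*y,s*x+c*y]
def tostripe(p): d=np.array(p)-ST; c,s=np.cos(SY),np.sin(SY); return np.array([c*d[0]+s*d[1],-s*d[0]+c*d[1]])
def ml(xy,z,sp=.15,a=None,uf=None): return bot.move_linear([float(xy[0]),float(xy[1]),float(z)],speed=sp,rotation=None if a is None else down(a),until_force=uf)
def cap(p,yaw,foot,back=.066):
    a=yaw+np.pi/2; s=loc(p,yaw,back); e=loc(p,yaw,-.012)
    bot.move_pose([*s,foot+.18],down(a)); ml(s,foot+.100,.12); ml(e,foot+.100,.08)
    f=ml(e,foot+.0775,.03,uf=8); z=bot.read_position()[2]; print('press',f,'tip above foot',round(z-foot,4),bot.read_ft_force().round(1))
    ml(e,foot+.15,.15)
E
python3 - <<'E'
from h import *
bot.set_gripper(0.0); P=[0.545,0.13]
bot.move_pose([*P,.08],down(np.pi/2-.05)); print(ml(P,.005,.03,uf=4)); z=bot.read_position()[2]; print('plate z',z,bot.read_ft_force())
ml(P,.15)
cap([.614,.2694],-.107,z)
snap("wrist","w3"); print(bot.read_clock())
E
```

```text
True
plate z 0.020557667754283887 [-1.13848278  0.01351124  5.63066939]
press True tip above foot 0.0814 [-0.4 -0.3  6.1]
12.825
```

View pics/w3.png

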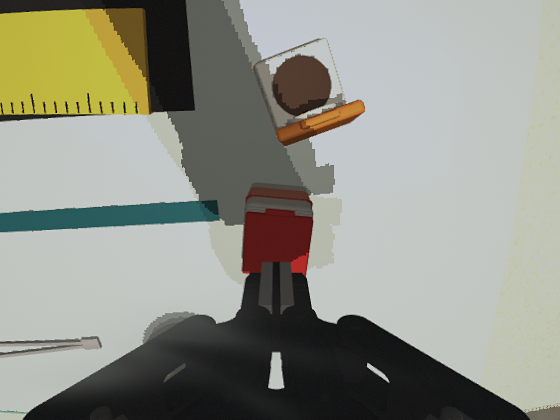

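```bash
cat >> h.py <<'E'
FOOT=.0207
def carry(p,yaw,sy,sx=-.012):
    a=yaw+np.pi/2; bot.set_gripper(1.0); bot.move_pose([*p,FOOT+.17],down(a)); ml(p,FOOT+.026,.12)
    bot.set_gripper(0.0,40); print('w',bot.read_gripper_width())
    ml(p,FOOT+.15,.12); print('w',bot.read_gripper_width())
    t=loc(ST,SY,sx,sy); b=SY+np.pi/2
    ml(t,FOOT+.15,.2,a=b); ml(t,FOOT+.029,.1); ml(t,FOOT+.0262,.02,uf=5); print('w',bot.read_gripper_width(),bot.read_position()[2]-FOOT)
    bot.set_gripper(.76); ml(t,FOOT+.16,.12)
E
python3 - <<'E'
from h import *
carry([.613,.2694],-.107,.085)
snap("wrist","w4"); print(bot.read_clock())
E
```

```text
w 0.5926753788269505
w 0.5874924358940682
w 0.5962586130070392 0.026877638237946633
21.2167
```

View pics/w4.png

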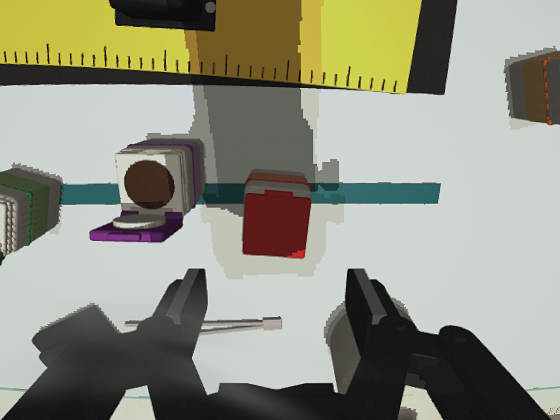

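Run:
```python
from h import *
bot.set_gripper(0.0)
cap([.514,.295],.264,FOOT)
snap("wrist","w5"); print(bot.read_clock())
```

```text
press True tip above foot 0.0812 [-1.7 -1.1  6.6]
26.0667
```

View pics/w5.png

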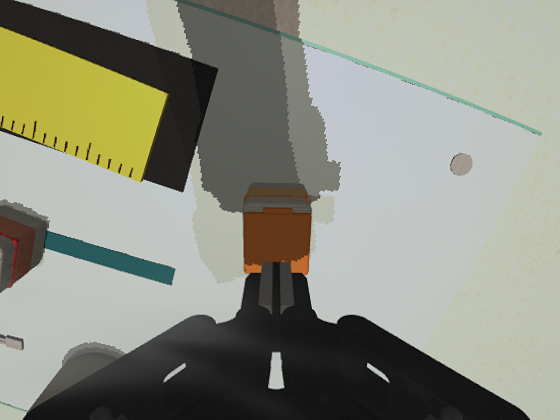

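Run:
```python
from h import *
carry([.513,.295],.264,.165)
bot.set_gripper(0.0)
p=loc(ST,SY,-.06,.02); bot.move_pose([*loc(ST,SY,-.11,-.07),.28],down(np.pi/2))
snap("wrist","w6"); print(bot.read_clock())
```

```text
w 0.5823667283673238
w 0.5814025211074404
w 0.5861260606299906 0.026727387617234078
36.0583
```

View pics/w6.png

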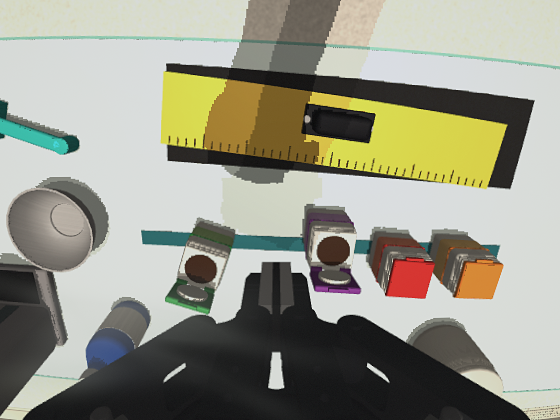

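Run:
```python
from h import *
C=cam('wrist'); print(onz(C,[(333,250),(201,269)],FOOT+.0745).round(4).tolist())
cap([.571,-.0265],-.074,FOOT)
cap([.5937,-.169],-.249,FOOT)
bot.move_pose([*loc(ST,SY,-.13,0),.30],down(np.pi/2))
snap("wrist","w7"); snap("scene","s7"); print(bot.read_clock())
```

```text
[[0.5715, -0.0257, 0.0952], [0.5948, -0.1695, 0.0952]]
press True tip above foot 0.0812 [-0.8 -0.2  6.9]
press True tip above foot 0.0812 [-1.5  0.8  7.1]
44.9167
```

View pics/w7.png

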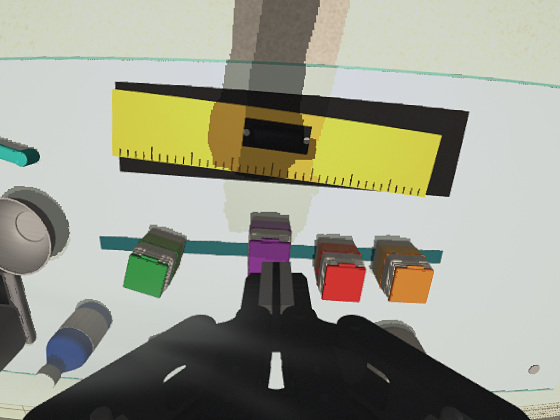

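View pics/s7.png

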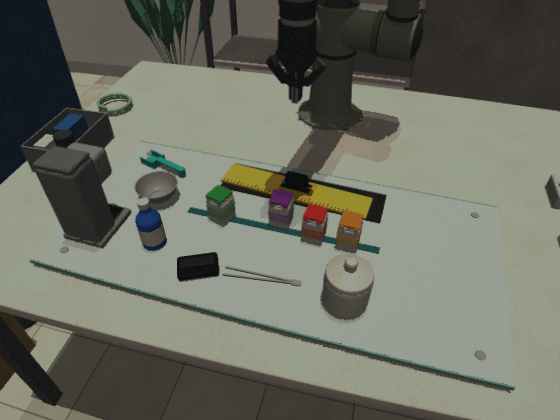

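Run:
```python
from h import *
im=cv2.imread("pics/w7.png"); h=cv2.cvtColor(im,cv2.COLOR_BGR2HSV)
cv2.imwrite("pics/w7z.png",cv2.resize(im[70:210,100:490],None,fx=2.05,fy=2.05,interpolation=cv2.INTER_CUBIC))
C=cam('wrist')
rul=onz(C,[(114,90),(441,134),(428,195),(114,154)],.0297); mat=onz(C,[(115,82),(468,111),(449,195),(121,170)],.0237)
for n,P in(('rul',rul),('mat',mat)): print(n,P[:,:2].round(4).tolist(),P.mean(0).round(4),[np.linalg.norm(P[i]-P[i-1]).round(3) for i in range(4)])
```

```text
rul [[0.3879, -0.2092], [0.4401, 0.1844], [0.5182, 0.1786], [0.4641, -0.2198]] [ 0.4526 -0.0165  0.0297] [np.float64(0.077), np.float64(0.397), np.float64(0.078), np.float64(0.402)]
mat [[0.3787, -0.2096], [0.4122, 0.218], [0.5199, 0.2101], [0.4858, -0.2166]] [0.4491 0.0005 0.0237] [np.float64(0.107), np.float64(0.429), np.float64(0.108), np.float64(0.428)]
```

View pics/w7z.png

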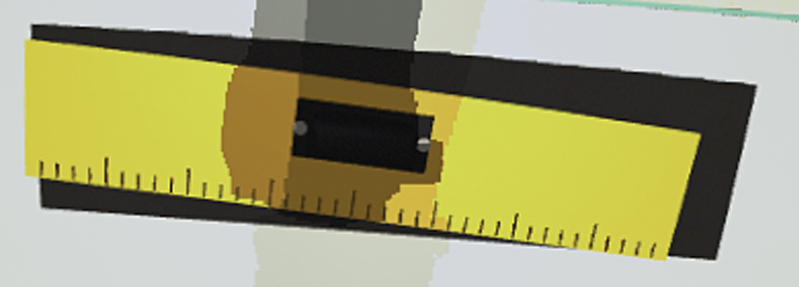

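Run:
```python
from h import *
C=cam('wrist')
z=np.array([(297,98),(434,117),(425,173),(292,156)])/2.05+[100,70]
P=onz(C,z,.0697); print(P[:,:2].round(4).tolist(),P.mean(0).round(4))
h=[.443,-.0155]
for a in (-.133,-.133+np.pi,-.133-np.pi):
    print(a,bot.solve_ik([*h,.12],down(a)),bot.solve_ik([*h,.04],down(a)),bot.solve_ik([*loc(ST,SY,-.05,0),.04],down(a)))
```

```text
[[0.4197, -0.0512], [0.4296, 0.0208], [0.4594, 0.0168], [0.4501, -0.0548]] [ 0.4397 -0.0171  0.0697]
-0.133 [-0.20178533  0.2497241  -0.62009748  0.70097475  0.          1.50201099] [-0.20178533  0.37678442 -0.70683698  0.48717492  0.          1.50201099] [-0.1694757   0.54264641 -0.40079391  0.62735601  0.          1.53432063]
3.008592653589793 [-0.20178533  0.2497241  -0.62009748  0.70097475  0.         -1.63958166] [-0.20178533  0.37678442 -0.70683698  0.48717492  0.         -1.63958166] [-0.1694757   0.54264641 -0.40079391  0.62735601  0.         -1.60727203]
-3.274592653589793 [-0.20178533  0.2497241  -0.62009748  0.70097475  0.         -1.63958166] [-0.20178533  0.37678442 -0.70683698  0.48717492  0.         -1.63958166] [-0.1694757   0.54264641 -0.40079391  0.62735601  0.         -1.60727203]
```

Run:
```python
from h import *
hd=[.443,-.0155]; a=-.133; U=FOOT+.003
bot.set_gripper(.7); bot.move_pose([*hd,.14],down(a)); ml(hd,U+.010,.08,uf=8); print(bot.read_position())
bot.set_gripper(0.0,90); print('w',bot.read_gripper_width())
ml(hd,U+.014,.03); print('w',bot.read_gripper_width(),bot.read_ft_force())
snap("wrist","w8"); snap("top","t8"); print(bot.read_clock())
```

```text
[ 0.44340904 -0.01557412  0.03410575]
w 0.2724290090336598
w 0.2678197836759092 [ 0.27151705  0.43127389 -2.88259335]
49.2917
```

View pics/w8.png

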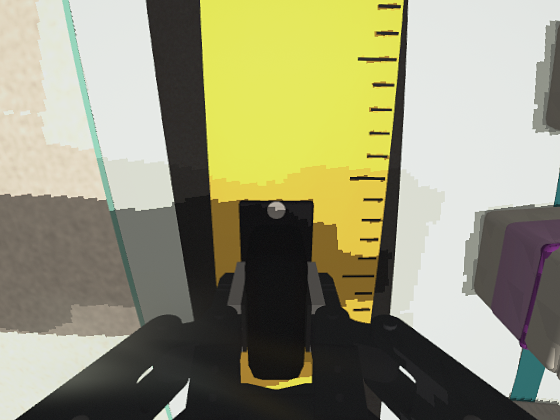

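View pics/t8.png

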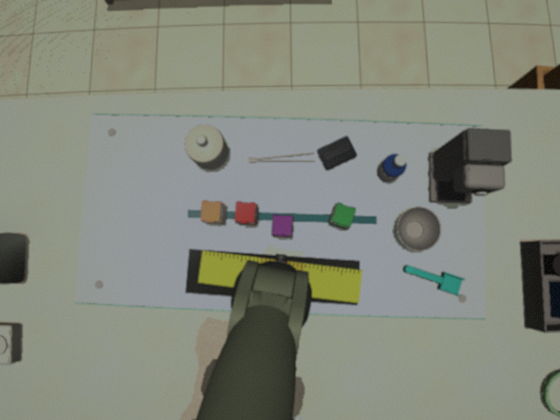

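Run:
```python
from h import *
z=FOOT+.003+.0125
ml(loc(ST,SY,-.14,.002),z,.08,a=SY); print(bot.read_gripper_width(),bot.read_ft_force().round(2))
ml(loc(ST,SY,-.075,.002),z,.05); print(bot.read_gripper_width(),bot.read_ft_force().round(2))
snap("wrist","w9"); snap("top","t9"); snap("scene","s9"); print(bot.read_clock())
```

```text
0.272311209761226 [-0.86 -0.55 -1.53]
0.27084780688020293 [-3.95 -1.15 -3.06]
51.3833
```

View pics/w9.png

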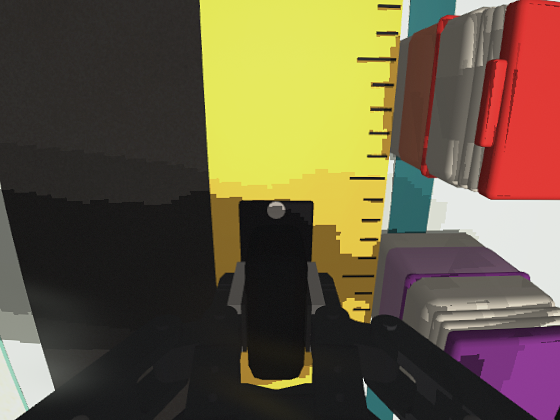

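View pics/t9.png

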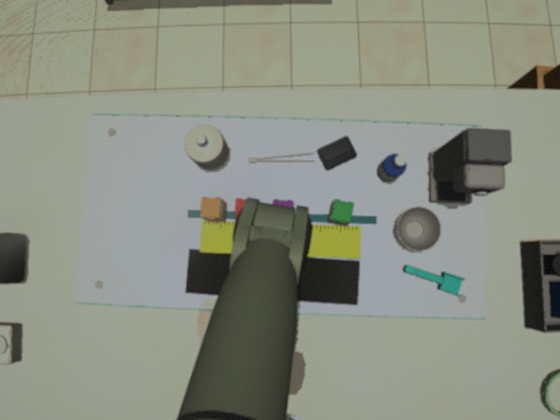

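View pics/s9.png

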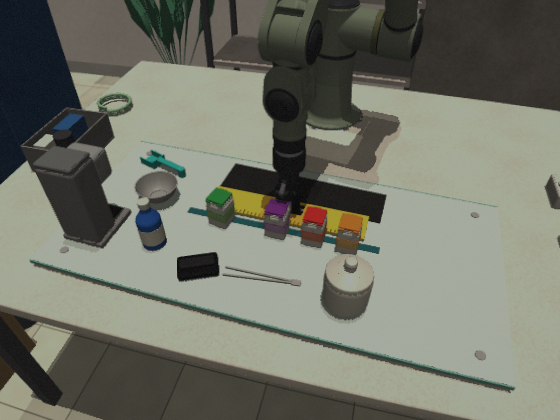

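Run:
```python
from h import *
z=FOOT+.003+.0125
ml(loc(ST,SY,-.0505,.002),z,.03); print(bot.read_gripper_width(),bot.read_ft_force().round(2),tostripe(bot.read_position()[:2]))
bot.wait(.3)
snap("wrist","w10"); snap("top","t10"); snap("scene","s10"); print(bot.read_clock())
im=cv2.imread("pics/t10.png")[190:300,170:390]; cv2.imwrite("pics/t10z.png",cv2.resize(im,None,fx=3.6,fy=3.6,interpolation=cv2.INTER_CUBIC))
```

```text
0.27024283561040474 [-1.28  0.17 -3.91] [-0.04987249  0.00197568]
52.8
```

View pics/w10.png

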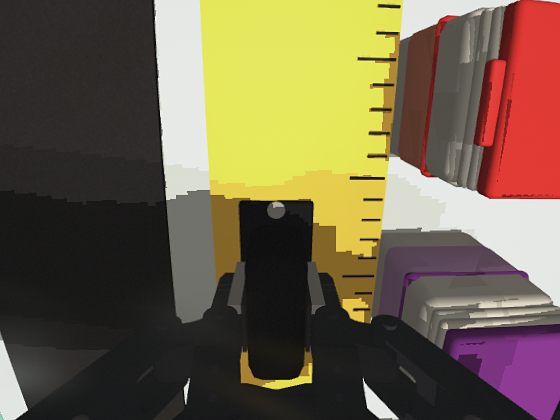

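View pics/t10z.png

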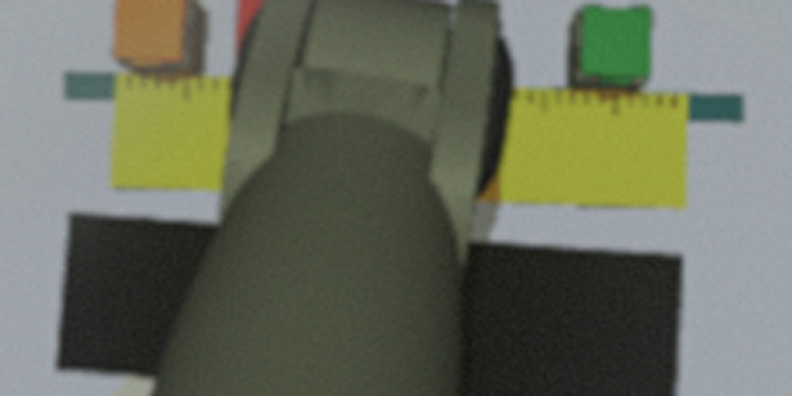

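View pics/s10.png

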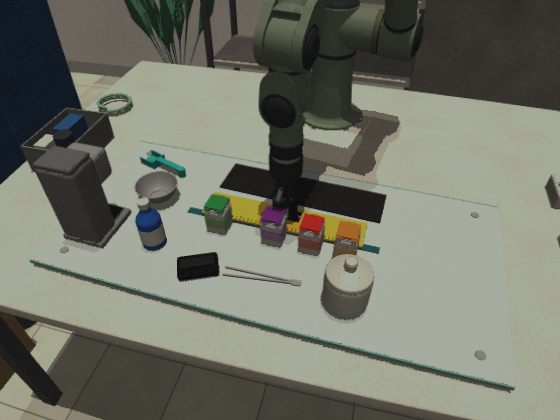

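Run:
```python
from h import *
z=FOOT+.003+.0125
ml(loc(ST,SY,-.0493,.002),z,.008); bot.wait(.6); print(bot.read_gripper_width(),bot.read_ft_force().round(2),tostripe(bot.read_position()[:2]))
snap("wrist","w11")
# retreat straight back
ml(loc(ST,SY,-.075,.002),z,.05); print(bot.read_gripper_width())
snap("top","t12");snap("scene","s12");snap("wrist","w12"); print(bot.read_clock())
im=cv2.imread("pics/t12.png")[190:300,170:390]; cv2.imwrite("pics/t12z.png",cv2.resize(im,None,fx=3.6,fy=3.6,interpolation=cv2.INTER_CUBIC))
im=cv2.imread("pics/s12.png")[180:270,180:400]; cv2.imwrite("pics/s12z.png",cv2.resize(im,None,fx=3.6,fy=3.6,interpolation=cv2.INTER_CUBIC))
```

```text
0.2670007827696888 [-5.3   0.16  0.59] [-0.0498634   0.00202682]
0.27418865485977817
54.5667
```

View pics/t12z.png

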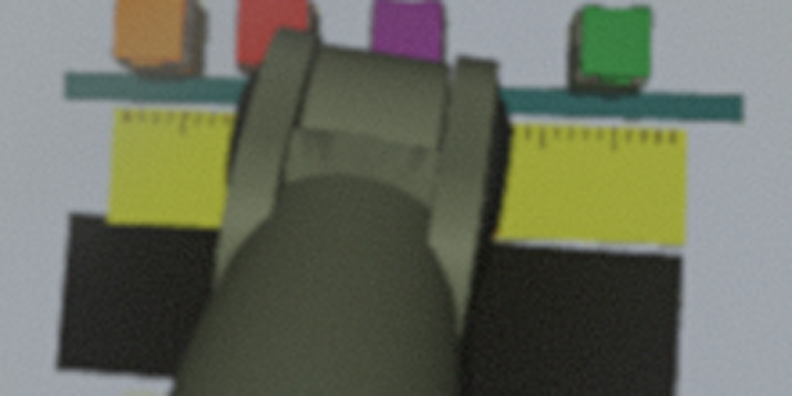

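View pics/s12z.png

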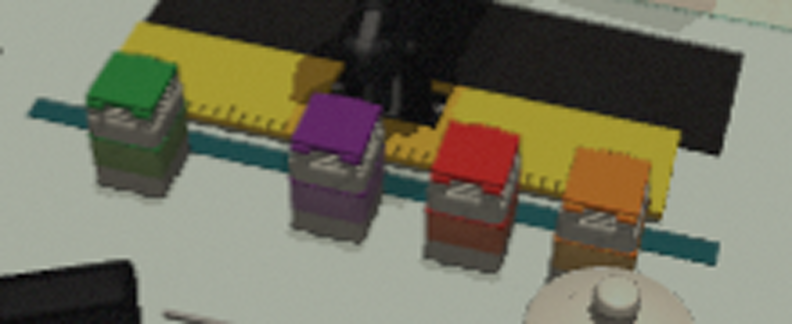

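View pics/w12.png

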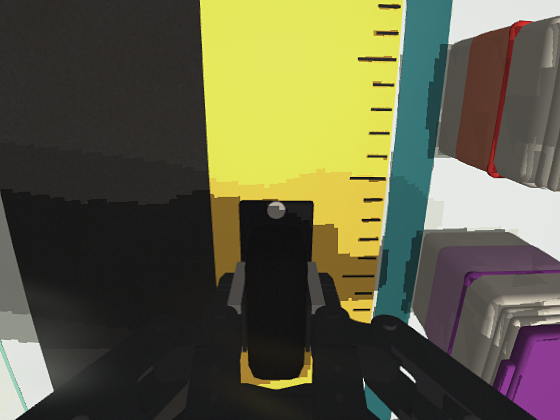

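Run:
```python
from h import *
C=cam('wrist'); im=cv2.imread("pics/w12.png")
def L(x,y0,y1,z,col):
    P=np.array([[*loc(ST,SY,x,y),z] for y in np.linspace(y0,y1,30)])
    uv=proj(C,P); o=(uv-[340,0])*2.7
    cv2.polylines(big,[np.round(o*16).astype(np.int32)],False,col,1,cv2.LINE_AA,4)
big=cv2.resize(im[0:220+0+0,340:560],None,fx=2.7,fy=2.7,interpolation=cv2.INTER_NEAREST)
big=cv2.resize(im[0:222,340:560],None,fx=2.7,fy=2.7,interpolation=cv2.INTER_NEAREST)
L(0,-.05,.2,FOOT,(0,0,255)); L(-.02,-.05,.2,FOOT,(0,255,0))
cv2.imwrite("pics/w12z.png",big)
big=cv2.resize(im[200:420,340:560],None,fx=2.7,fy=2.7,interpolation=cv2.INTER_NEAREST); cv2.imwrite("pics/w12y.png",big)
```

```text
(no output)
```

View pics/w12z.png

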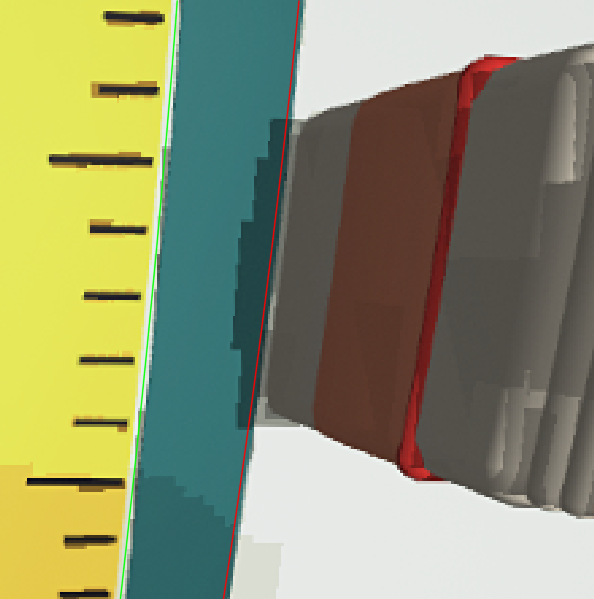

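Run:
```python
from h import *
z=FOOT+.003+.0125; m=[.4491,.0005]; ma=-.079
ml(loc(ST,SY,-.09,.002),z+.008,.06); ml(m,z+.008,.1,a=ma); print('w',bot.read_gripper_width())
snap("wrist","w13")
print(ml(m,FOOT+.003+.0095,.02,uf=3)); print(bot.read_position()[2]-FOOT-.003,bot.read_ft_force().round(1),'w',bot.read_gripper_width())
bot.wait(.2); bot.set_gripper(.6); ml(m,.16,.1)
bot.move_pose([.36,.0,.30],down(np.pi/2))
snap("wrist","w14");snap("top","t14");snap("scene","s14"); print(bot.read_clock())
```

```text
w 0.26983642348904213
True
0.010565531385056004 [-0.7 -0.6  4.6] w 0.26847846666338715
60.0833
```

View pics/w14.png

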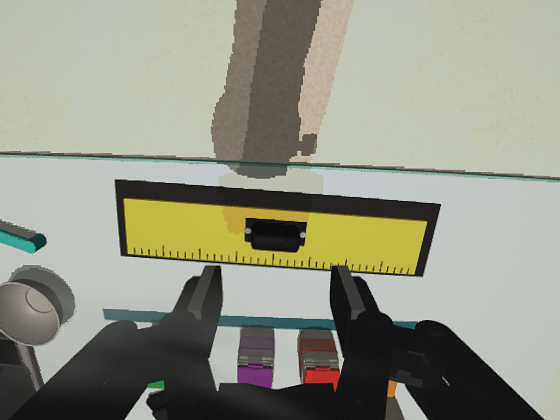

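View pics/t14.png

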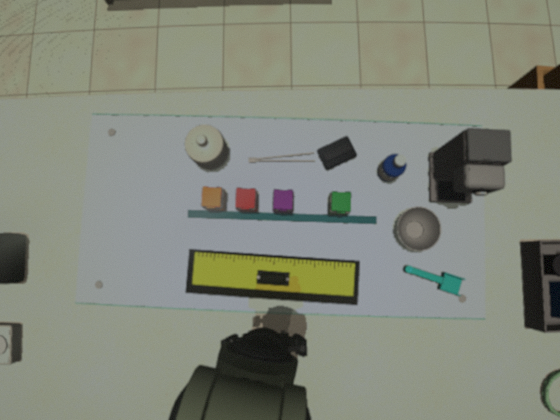

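Run:
```python
from h import *
bot.set_gripper(1.0)
fs=[]
for i,y in enumerate((-.10,.10)):
    p=loc(ST,SY,-.20,y); bot.move_pose([*p,.20],down(np.pi/2+SY))
    C,im=snap("wrist",f"w15_{i}"); big=im[:,:,::-1].copy()
    for x,c in((0,(0,0,255)),(-.02,(0,255,0))):
        P=np.array([[*loc(ST,SY,x,yy),FOOT] for yy in np.linspace(y-.12,y+.12,30)])
        cv2.polylines(big,[np.round(proj(C,P)*16).astype(np.int32)],False,c,1,cv2.LINE_AA,4)
    fs.append(big[180:400,60:500])
cv2.imwrite("pics/w15.png",cv2.resize(np.vstack(fs),None,fx=1.35,fy=1.35,interpolation=cv2.INTER_CUBIC))
print(bot.read_clock())
```

```text
62.1167
```

View pics/w15.png

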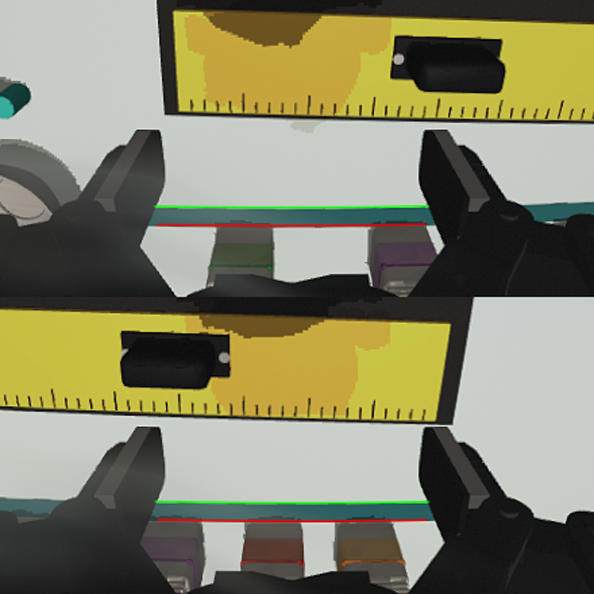

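Run:
```python
from h import *
bot.move_pose([.36,0,.33],down(np.pi/2))
snap("scene","s16"); im=cv2.imread("pics/s16.png")[140:290,160:420]; cv2.imwrite("pics/s16z.png",cv2.resize(im,None,fx=3,fy=3,interpolation=cv2.INTER_CUBIC))
```

```text
(no output)
```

View pics/s16z.png

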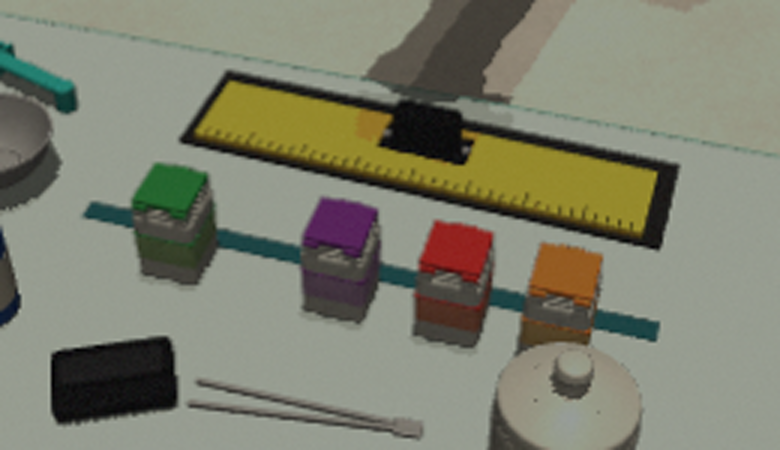

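Run:
```python
from h import *
bot.close_job(); print(bot.read_clock())
```

```text
the job is handed in; nothing more can be done
the job is handed in; nothing more can be done
```

The job is handed in, and my last checks found nothing failing. The system gives no verdict, so these checks are all I have.

Four tubs were present: red, green, orange and purple; there was no blue one.

- **Caps:** I pressed all four shut. The tip stopped 81.2–81.4 mm above the foot (about 81.5 mm is shut), and the last picture shows all four closed.
- **Strays:** I carried the red and orange tubs back to the row.
- **Row:** I pushed all four back with the ruler's ticked edge, stopping with the edge within about 1 mm of the stripe's far edge. After backing off, the wrist pictures showed every front within about 1–2 mm of that edge and square by eye. Contact with all four fronts at once was judged from the pictures and a push force of about 5 N; it was not measured tub by tub.
- **Ruler:** It lies flat and lengthwise on its mat, with the handle near the middle.
- **Other things:** I saw no shift of the bystanders in the pictures, but I did not measure them.

I noticed no knocked tub and no grip slip. The robot's clock read 62 s just before the last move and hand-in.

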